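# Find the full film carton by its weight

### The arm

A 6-joint arm with a two-finger parallel gripper is mounted at the origin on a cart in front of the work surface, level with it; the furniture and walls round the work are solid. World frame = base frame: x ahead of the robot, y to its left, z up, the work surface at z = 0. Lengths are in mm, angles in degrees, forces in N, time in s.
With the tool pointing down it reaches from about 300 to 825 mm from the base axis. Payload 5.4 kg.
Tool frame: the origin (TCP) lies midway between the tips of the shut fingers; the grasp point (between the pads) lies 19 mm behind it; x points along the fingers, y is the direction in which the jaws open and shut, and the axes are right-handed (so a half turn about x gives the same grasp; the last joint's range is limited). The gripper opens to 92 mm and grips with 3 to 60 N. Pads are 20 mm wide; open, the fingers measure 128 mm over their backs; the gripper's body (75 mm by 189 mm) begins 69 mm behind the grasp point.
Start: joints at [-80.85, 9.076, 91.501, -0, 79.423, -12.038], TCP at [207.797, -536.122, 214.601] pointing down, gripper open.
Joint ranges: [-166.64, 166.64], [-54.1, 131.32], [10.49, 154.53], [-73.88, 253.88], [9.74, 151.15], [-171.62, 171.62]. Speed limits (degrees/s): [147.25, 147.25, 180, 180, 180, 180].

### API

Orientations are given as a 3x3 rotation matrix whose columns are the frame's x, y, z axes.
In Python, from station import monitor, get_image, camera_params, workorder gives the robot as it stands.
- The arm moves only by the tool arm_command, never from a script. Its argument "increments" is one flat list of numbers, 7 for each row, row after row: the turn, a rotation vector about the world's x, y, z in degrees, then the shift along the world's x, y, z in m, then the opening, from 0 (shut) to 1 (fully open). A call has 1 to 20 rows; each row shifts and turns the pose as measured when the row begins; what a row does not reach is not made up. A row lasts 1/8 s, in which the tool goes at most 62.5 mm and 10.7 degrees, less where a joint would pass 70% of its speed; a pose out of reach is approached as far as the arm can. A call with a gripper value outside its range is refused whole. The fingers move at their own pace and stop on an object; the grip force is fixed at half the most. Time passes only in rows, so rows that do not move let the fingers close. It gives the time, the measured TCP pose, the force and the opening at its end, in the units of the state.
- monitor.sense(): the state, without advancing time (a new reading comes with each control period).
- get_image(name): name is "side" or "top" or "wrist"; returns the picture (384x512x3 uint8, blue, green, red); there is no depth.
- camera_params(name): a dict with "fx", "fy", "cx", "cy" (pixels), "extrinsics" (4x4, takes a point from camera to world coordinates). Camera axes: x right, y down, z forward; pixel columns grow to the right and rows downward; lengths in mm; the calibration is good to about 2 mm. A picture is of the moment at which its call begins: read the wrist's pose just before it. camera_params takes no time and is no camera call; for the wrist camera it gives the pose at the moment of the call.
- workorder.job_done(): hands the job in, once; it reports no verdict.
The state is a dict: "clock": time; "joint_pos": joint angles; "joint_velocities": joint speeds; "joint_efforts": joint torques, N m; "eef_pos": TCP position; "tcp_rot": TCP orientation; "ft_force": force on the tool from outside, world axes, zero at the start; "ft_torque": the same for the moment, N m; "grip_width": finger opening in mm.
Only numpy, scipy, OpenCV 4.12 (cv2) and the standard library are available. Lean on these libraries where they do the work, as an engineer would, in place of code of your own. Each camera call takes 0.05 s, during which the arm holds its last target. There are 200 camera calls.

### The job

Three closed cartons of sealing film look alike, but only one still holds its roll and is clearly heavier than the two empties. Lift them to find out which it is, put each empty one you lift back where it stood, and set the heavy one flat on the floor of the steel tray. Set the cartons down rather than dropping them.

Things in the scene. Friction and masses are not known exactly. Their poses are not given: they have to be found in the camera images.
- carton_1_center (a point): centre of a closed film carton (white card box, blue-green end), one of three look-alikes, 56 mm wide (its x axis), 118 mm long (y), 56 mm high (z up); the point is 28 mm above its underside. Lies flat, long side roughly toward the robot, over 30 mm free on both long sides. Any of the three may be the heavy one: 0.46 to 0.67 kg; an empty one 0.09 to 0.13 kg. Mass centred.
- carton_2_center (a point): centre of a closed film carton (white card box, blue-green end), one of three look-alikes, 56 mm wide (its x axis), 118 mm long (y), 56 mm high (z up); the point is 28 mm above its underside. Lies flat, long side roughly toward the robot, over 30 mm free on both long sides. Any of the three may be the heavy one: 0.46 to 0.67 kg; an empty one 0.09 to 0.13 kg. Mass centred.
- carton_3_center (a point): centre of a closed film carton (white card box, blue-green end), one of three look-alikes, 56 mm wide (its x axis), 118 mm long (y), 56 mm high (z up); the point is 28 mm above its underside. Lies flat, long side roughly toward the robot, over 30 mm free on both long sides. Any of the three may be the heavy one: 0.46 to 0.67 kg; an empty one 0.09 to 0.13 kg. Mass centred.
- tray_in (a point): middle of the inner floor of a shallow open steel tray, fixed to the bench. Outside 220 mm (its x axis) by 180 mm (y axis) by 18 mm high, walls 3 mm thick, floor 3 mm above the bench; z up. Its long side points roughly away from the robot.

How it is judged (in metres and radians):
On the way:
1. a carton is lifted 20 mm or more clear of the bench (height (world z) of any of carton_1_center, carton_2_center, carton_3_center above 0.048 m), for 0.2 s.
At the end, for the whole second after the job is handed in: The heavy carton lies flat (6 degrees) on the tray floor, its centre within 60 mm of the tray's centre along each tray axis, 28 mm above the floor (8 mm either way), bearing on the tray with over 3 N. The other two lie flat, right way up, within 50 mm of where they stood (((x of carton_1_center in the frame of tray_in between -0.06 and 0.06 m and y of carton_1_center in the frame of tray_in between -0.062 and 0.062 m and z of carton_1_center in the frame of tray_in between 0.02 and 0.036 m and angle between each of carton_1_center, carton_2_center, carton_3_center's own z axis and vertical below 0.1 rad and contact force between carton_1 and tray above 3 N and distance of each of carton_2_center, carton_3_center from where it was at the start of the episode below 0.05 m) or (x of carton_2_center in the frame of tray_in between -0.06 and 0.06 m and y of carton_2_center in the frame of tray_in between -0.062 and 0.062 m and z of carton_2_center in the frame of tray_in between 0.02 and 0.036 m and angle between each of carton_2_center, carton_1_center, carton_3_center's own z axis and vertical below 0.1 rad and contact force between carton_2 and tray above 3 N and distance of each of carton_1_center, carton_3_center from where it was at the start of the episode below 0.05 m) or (x of carton_3_center in the frame of tray_in between -0.06 and 0.06 m and y of carton_3_center in the frame of tray_in between -0.062 and 0.062 m and z of carton_3_center in the frame of tray_in between 0.02 and 0.036 m and angle between each of carton_3_center, carton_1_center, carton_2_center's own z axis and vertical below 0.1 rad and contact force between carton_3 and tray above 3 N and distance of each of carton_1_center, carton_2_center from where it was at the start of the episode below 0.05 m))); the robot touches nothing.
It fails at once if a carton is let go while its underside is more than 60 mm above the bench ((height (world z) of carton_1_center above 0.088 m and contact force between carton_1 and the fingers below 0.05 N) or (height (world z) of carton_2_center above 0.088 m and contact force between carton_2 and the fingers below 0.05 N) or (height (world z) of carton_3_center above 0.088 m and contact force between carton_3 and the fingers below 0.05 N)).
It also fails if it takes over 64 s, if anything falls off the work surface, if the arm or the gripper's body presses on something with over 40 N, if the wrist force passes 120 N, or if a joint passes its speed limit or range.

## Working session

There is one attempt and no reset: what is moved stays moved. The work goes in short steps, Python scripts to look and compute and a tool call to move; the robot and the scene stay as the last step left them, time stands still between calls to the robot, and variables do not carry over. Pictures are saved under pics/ and viewed, about 8 in all and at most 12, crops included, and the job is handed in when it is done.

Besides the shell and the picture viewer there is one more tool, called after "Emit:" as name(argument=value, ...), one argument or row to a line, values as JSON. arm_command: Moves the arm, as the interface text tells. Its arguments: {"type":"object","properties":{"increments":{"type":"array","items":{"type":"number"}}},"required":["increments"]}

```bash
mkdir -p pics
python3 - <<'E'
from station import monitor,get_image,camera_params
import cv2,numpy as np
s=monitor.sense();print(s['clock'],s['eef_pos'],np.round(s['tcp_rot'],3).tolist(),s['ft_force'],s['grip_width'])
for n in('top','side'):
    im=get_image(n);cv2.imwrite(f'pics/{n}0.png',im);c=camera_params(n);print(n,c['fx'],c['cx'],c['cy'],np.round(c['extrinsics'],3).tolist())
E
```

```text
0.0 [ 207.6998467  -535.51406232  213.62343114] [[-0.0, 0.361, -0.932], [0.002, -0.932, -0.361], [-1.0, -0.002, -0.0]] [ 0.51759493 -0.24988304 -0.1913788 ] 91.59814327355976
top 466.30754460381564 260.0570468349086 188.97911394774047 [[0.009, -0.994, 0.106, 388.853], [-1.0, -0.011, -0.014, 36.372], [0.015, -0.106, -0.994, 1153.872], [0.0, 0.0, 0.0, 1.0]]
side 493.0492270555661 253.70768445612944 194.13525850092861 [[-0.944, -0.211, 0.255, 202.31], [-0.33, 0.546, -0.77, 838.136], [0.023, -0.811, -0.585, 670.796], [0.0, 0.0, 0.0, 1.0]]
```

View pics/top0.png

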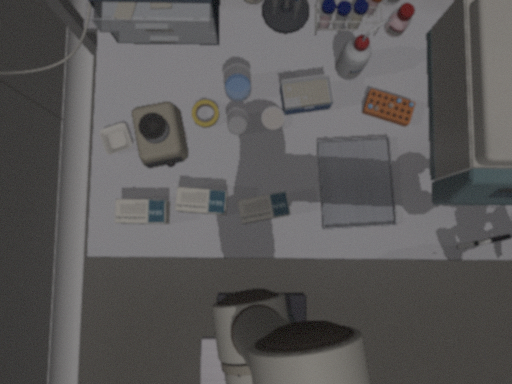

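View pics/side0.png

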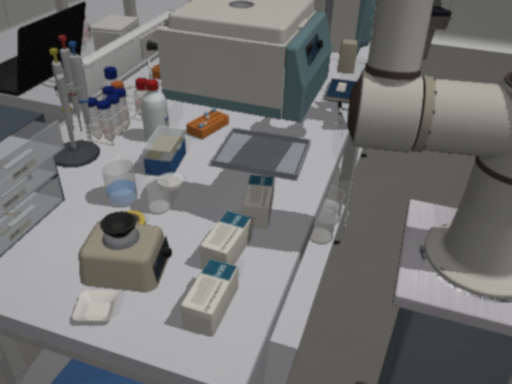

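The top view shows cartons near px (141,210), (202,201) and (264,207), with the teal end to the right and the long side along world y. The tray is near (356,181). The side view shows the same layout: cartons at (211,295), (227,240) and (259,200), tray at (262,152).

```bash
cat > h.py <<'E'
import numpy as np,cv2
from station import monitor,get_image,camera_params
def ray(n,uv,z,c=None):
    c=c or camera_params(n);T=np.array(c['extrinsics']);uv=np.atleast_2d(uv).astype(float)
    d=np.c_[(uv[:,0]-c['cx'])/c['fx'],(uv[:,1]-c['cy'])/c['fy'],np.ones(len(uv))]@T[:3,:3].T
    o=T[:3,3];return o+d*((z-o[2])/d[:,2])[:,None]
E
python3 - <<'E'
from h import *
im=cv2.imread('pics/top0.png')
hsv=cv2.cvtColor(im,cv2.COLOR_BGR2HSV)
m=((hsv[...,0]>85)&(hsv[...,0]<115)&(hsv[...,1]>90)).astype(np.uint8)*255
m[:180]=0;m[235:]=0;m[:,330:]=0
for c in cv2.findContours(m,0,1)[0]:
    if cv2.contourArea(c)>60:
        r=cv2.minAreaRect(c);print(r,ray('top',cv2.boxPoints(r),56).round(0)[:,:2].tolist())
crop=im[125:240,105:405];cv2.imwrite('pics/crop1.png',cv2.convertScaleAbs(cv2.resize(crop,None,fx=2.66,fy=2.66,interpolation=2),alpha=1.4))
E
```

```text
(no output)
```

View pics/crop1.png

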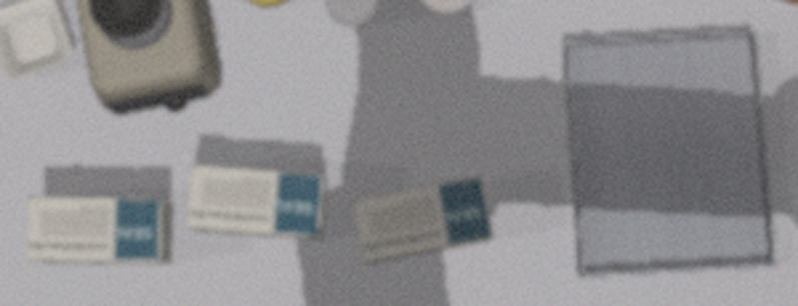

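The crop shows clear top faces of all three cartons, yawed about 0°, -4° and +10°. Tray corners are at crop px (564,36), (750,27), (772,262) and (580,273).

Run:
```python
from h import *
Q={'c1':[(30,199),(160,199),(157,259),(28,261)],'c2':[(193,167),(321,175),(318,236),(190,228)],'c3':[(357,200),(481,179),(491,238),(368,262)],'tray':[(564,36),(750,27),(772,262),(580,273)]}
for k,q in Q.items():
    p=ray('top',np.array(q)/2.66+[105,125],18 if k=='tray' else 56)[:,:2]
    e=p[0]+p[3]-p[1]-p[2]; f=p[0]+p[1]-p[2]-p[3]
    print(k,p.mean(0).round(1),'len',np.linalg.norm(e)/2,'wid',np.linalg.norm(f)/2,'yaw y-axis',np.degrees(np.arctan2(-e[0],e[1])).round(1),'yaw x',np.degrees(np.arctan2(f[1],f[0])).round(1),np.hypot(*p.mean(0)))
for n in['wrist']:
    c=camera_params(n);print(np.round(c['extrinsics'],2).tolist(),c['fx'])
```

```text
c1 [450.1 301.3] len 113.79727938238611 wid 53.85065598848443 yaw y-axis 1.0 yaw x -0.3 541.6309409053323
c2 [476.3 159.5] len 113.52376057901635 wid 54.247739187628 yaw y-axis -3.0 yaw x -1.5 502.3061493677114
c3 [461.7   9.7] len 111.36697680622521 wid 54.49161985608793 yaw y-axis 10.9 yaw x 10.3 461.7621841460948
tray [ 532.6 -214.9] len 175.9620720322605 wid 220.4247919579856 yaw y-axis 3.7 yaw x 3.9 574.3150341179752
[[0.36, -0.89, -0.28, 286.96], [-0.93, -0.35, -0.1, -504.86], [-0.0, 0.3, -0.96, 383.17], [0.0, 0.0, 0.0, 1.0]] 298.3114117335861
```

Emit:
arm_command(
  increments=[0,0,7.2,0.0231,0.0496,-0.008,1,0,0,7.2,0.0231,0.0496,-0.008,1,0,0,7.2,0.0231,0.0496,-0.008,1,0,0,7.2,0.0231,0.0496,-0.008,1,0,0,7.2,0.0231,0.0496,-0.008,1,0,0,7.2,0.0231,0.0496,-0.008,1,0,0,7.2,0.0231,0.0496,-0.008,1,0,0,7.2,0.0231,0.0496,-0.008,1,0,0,7.2,0.0231,0.0496,-0.008,1,0,0,7.2,0.0231,0.0496,-0.008,1,0,0,7.2,0.0231,0.0496,-0.008,1,0,0,0,0,0,0,1],
)

```text
clock: 1.6
eef_pos: [463.7, 29.7, 119.3]
tcp_rot: [[-0.004, 0.975, 0.223], [0.002, 0.223, -0.975], [-1.0, -0.003, -0.003]]
ft_force: [1.1, 0.1, -0.5]
grip_width: 92.0
```

Run:
```python
from h import *
c=camera_params('wrist');im=get_image('wrist');cv2.imwrite('pics/w1.png',im)
T=np.array(c['extrinsics']);s=monitor.sense();print(s['eef_pos'],s['joint_pos'])
def proj(p):
    q=np.linalg.inv(T)@[*p,1];return (q[0]/q[2]*c['fx']+c['cx'],q[1]/q[2]*c['fy']+c['cy'])
a=np.radians(10.5);ex=np.array([np.cos(a),np.sin(a)]);ey=np.array([-ex[1],ex[0]])
for i,j in((1,1),(1,-1),(-1,-1),(-1,1)):print(np.round(proj([*(np.array([461.7,9.7])+28*i*ex+59*j*ey),56])))
```

```text
[463.52153516  28.11763515 119.57539164] [-1.15040655e+01 -1.77642032e+00  1.14168544e+02  1.85044030e-02
  6.78198317e+01 -2.42543323e+01]
[281. 160.]
[272. 289.]
[210. 286.]
[210. 157.]
```

View pics/w1.png

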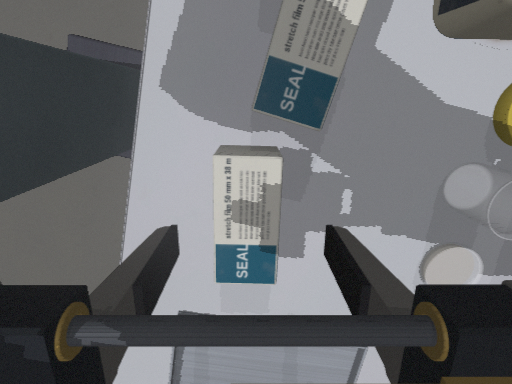

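The wrist view shows carton 3's top face with corners about (215,157), (281,155), (277,283) and (216,283). That is a few px from the prediction. Carton 2's teal end has corners (253,107) and (322,129).

Run:
```python
from h import *
p=ray('wrist',[(215,157),(281,155),(277,283),(216,283)],56)[:,:2]
print(p.round(1).tolist(),p.mean(0).round(1))
e=p[0]+p[1]-p[2]-p[3];print(np.degrees(np.arctan2(-e[0],e[1])))
b=ray('wrist',[(253,107),(322,129)],56)[:,:2];d=b[1]-b[0];print(b.round(1).tolist(),np.degrees(np.arctan2(d[1],d[0])))
```

```text
[[427.2, 62.2], [477.6, 75.3], [503.1, -38.3], [449.4, -50.6]] [464.3  12.2]
11.882373349668923
[[448.0, 105.9], [503.3, 101.7]] -4.326439414368057
```

Emit:
arm_command(
  increments=[0,0,-1.4,0,-0.017,0,1,0,0,0,0,0,-0.025,1,0,0,0,0,0,-0.025,1,0,0,0,0,0,-0.025,1,0,0,0,0,0,-0.02,1,0,0,0,0,0,0,1],
)

```text
clock: 2.4
eef_pos: [463.1, -3.2, 24.3]
tcp_rot: [[0.0, 0.985, 0.173], [-0.003, 0.173, -0.985], [-1.0, -0.0, 0.003]]
ft_force: [0.5, 0.2, 0.3]
grip_width: 91.7
```

Emit:
arm_command(
  increments=[0,0,1.0,0,0.007,-0.005,1,0,0,0.0,0,0.003,-0.003,1,0,0,0,0,0,0,1,0,0,0,0,0,0,1],
)

```text
clock: 2.9
eef_pos: [465.1, 5.0, 18.6]
tcp_rot: [[0.005, 0.982, 0.188], [-0.005, 0.188, -0.982], [-1.0, 0.004, 0.006]]
ft_force: [-0.7, 0.1, 0.3]
grip_width: 91.6
```

Within 6 mm along the carton, which is fine. Close.

Emit:
arm_command(
  increments=[0,0,0.5,0,0.005,-0.003,1,0,0,0,0,0,0,0,0,0,0,0,0,0,0,0,0,0,0,0,0,0,0,0,0,0,0,0,0,0,0,0,0,0,0,0],
)

```text
clock: 3.65
eef_pos: [465.4, 10.5, 15.8]
tcp_rot: [[0.006, 0.98, 0.198], [-0.005, 0.198, -0.98], [-1.0, 0.005, 0.006]]
ft_force: [-0.2, -0.2, -0.7]
grip_width: 55.9
```

```bash
python3 -c "
from h import *
s=monitor.sense();print(s['eef_pos'],s['ft_force'],s['grip_width'],s['clock'])"
```

```text
[465.39351781  10.52298211  15.7594743 ] [-0.23601208 -0.16722169 -0.66789487] 55.88095907322319 3.65
```

Gripped at 56 mm. Lift gently.

Emit:
arm_command(
  increments=[0,0,0,0,0,0.01,0,0,0,0,0,0,0.015,0,0,0,0,0,0,0.01,0,0,0,0,0,0,0,0,0,0,0,0,0,0,0,0,0,0,0,0,0,0,0,0,0,0,0,0,0],
)

```text
clock: 4.53
eef_pos: [465.2, 10.5, 53.4]
tcp_rot: [[0.006, 0.98, 0.197], [-0.005, 0.197, -0.98], [-1.0, 0.005, 0.006]]
ft_force: [-0.6, 0.4, -1.1]
grip_width: 56.1
```

The force change is about 1 N, so this one is empty. Set it back.

Emit:
arm_command(
  increments=[0,0,0,0,0,-0.012,0,0,0,0,0,0,-0.012,0,0,0,0,0,0,-0.004,0,0,0,0,0,0,0,0,0,0,0,0,0,0,0],
)

```text
clock: 5.15
eef_pos: [464.0, 10.8, 22.0]
tcp_rot: [[0.003, 0.98, 0.197], [-0.004, 0.197, -0.98], [-1.0, 0.002, 0.005]]
ft_force: [0.2, -0.5, -0.5]
grip_width: 56.2
```

Emit:
arm_command(
  increments=[0,0,0,0,0,-0.005,0,0,0,0,0,0,-0.001,0,0,0,0,0,0,0,0],
)

```text
clock: 5.52
eef_pos: [464.6, 10.6, 16.2]
tcp_rot: [[0.005, 0.98, 0.197], [-0.005, 0.197, -0.98], [-1.0, 0.004, 0.005]]
ft_force: [-0.7, 0.3, -0.4]
grip_width: 55.5
```

Emit:
arm_command(
  increments=[0,0,0,0,0,0,1,0,0,0,0,0,0,1,0,0,0,0,0,0,1,0,0,0,0,0,0,1,0,0,0,0,0,0.02,1,0,0,0,0,0,0.03,1,0,0,0,0,0,0.02,1,0,0,-4,0.003,0.035,0,1,0,0,-4,0.003,0.035,0,1,0,0,-4,0.003,0.035,0,1,0,0,-2,0.003,0.02,0,1,0,0,0,0,0.005,0,1,0,0,0,0,0,0,1],
)

```text
clock: 7.15
eef_pos: [477.5, 143.6, 89.8]
tcp_rot: [[0.006, 0.999, -0.054], [-0.006, -0.054, -0.999], [-1.0, 0.006, 0.006]]
ft_force: [0.8, -0.7, 0.0]
grip_width: 91.7
```

Run:
```python
from h import *
cv2.imwrite('pics/w2.png',get_image('wrist'));s=monitor.sense();print(s['eef_pos'],s['clock'])
```

```text
[477.5233432  143.33022283  89.81069236] 7.2
```

View pics/w2.png

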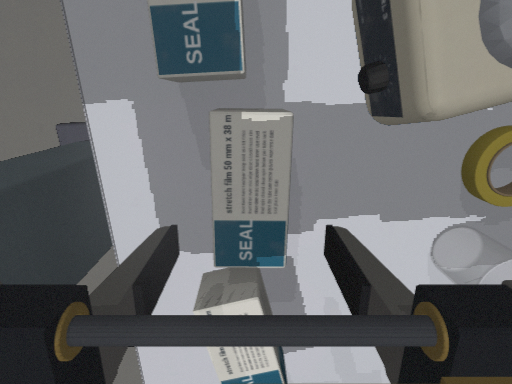

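Carton 2's top face in the wrist view is about (212,120), (291,123), (286,267) and (215,267), centred between the jaws. Carton 1's near teal edge runs (155,77)-(244,72), and carton 3 is standing back in its place at the bottom.

Run:
```python
from h import *
p=ray('wrist',[(212,120),(291,123),(286,267),(215,267)],56)[:,:2]
print(p.round(1).tolist(),p.mean(0).round(1))
e=p[0]+p[1]-p[2]-p[3];print(np.degrees(np.arctan2(-e[0],e[1])))
b=ray('wrist',[(158,76),(243,72)],56)[:,:2];d=b[1]-b[0];print(b.round(1).tolist(),np.degrees(np.arctan2(d[1],d[0])))
```

```text
[[456.4, 216.2], [508.6, 211.4], [503.1, 102.4], [448.2, 105.6]] [479.1 158.9]
-3.5623760276910073
[[424.8, 245.2], [478.8, 244.6]] -0.6222546175453827
```

Emit:
arm_command(
  increments=[0,0,0,0,0.008,-0.01,1,0,0,0,0.001,0.003,-0.02,1,0,0,0,0,0.001,-0.02,1,0,0,0,0,0,-0.009,1,0,0,0,0,0,-0.003,1,0,0,0,0,0,0,1],
)

```text
clock: 7.95
eef_pos: [478.3, 154.0, 24.5]
tcp_rot: [[0.006, 0.998, -0.058], [-0.006, -0.058, -0.998], [-1.0, 0.006, 0.006]]
ft_force: [-0.7, -1.2, 0.1]
grip_width: 91.7
```

Emit:
arm_command(
  increments=[0,0,0,0,0.004,-0.007,1,0,0,0,0,0,0,0,0,0,0,0,0,0,0,0,0,0,0,0,0,0,0,0,0,0,0,0,0,0,0,0,0,0,0,0,0,0,0,0,0,0.01,0,0,0,0,0,0,0.015,0,0,0,0,0,0,0.01,0,0,0,0,0,0,0,0,0,0,0,0,0,0,0,0,0,0,0,0,0,0,0,0,0,0,0,0,0],
)

```text
clock: 9.57
eef_pos: [476.5, 158.1, 53.8]
tcp_rot: [[0.003, 0.998, -0.058], [-0.007, -0.058, -0.998], [-1.0, 0.003, 0.006]]
ft_force: [0.2, 0.1, -5.8]
grip_width: 55.7
```

Carton 2 pulls down about 5.8 N, so it is the heavy one. I'll raise it over carton 3 and carry it toward the tray.

Emit:
arm_command(
  increments=[0,0,0,0,0,0.015,0,0,0,0,0,0,0.02,0,0,0,0,0,0,0.01,0,0,0,0,0,0,0,0,0,0,0,0,0,0,0],
)

```text
clock: 10.2
eef_pos: [476.3, 158.1, 101.4]
tcp_rot: [[0.003, 0.998, -0.058], [-0.007, -0.058, -0.998], [-1.0, 0.003, 0.006]]
ft_force: [-0.1, -0.2, -6.1]
grip_width: 56.1
```

Emit:
arm_command(
  increments=[0,0,0,0.001,-0.015,0,0,0,0,0.7,0.005,-0.03,0,0,0,0,0.7,0.005,-0.033,0,0,0,0,0.7,0.005,-0.033,0,0,0,0,0.7,0.005,-0.033,0,0,0,0,0.7,0.005,-0.033,0,0,0,0,0.7,0.005,-0.033,0,0,0,0,0.7,0.005,-0.033,0,0,0,0,0.7,0.005,-0.033,0,0,0,0,0.7,0.005,-0.025,0,0,0,0,0.7,0.005,-0.015,0,0,0,0,0,0,-0.005,0,0,0,0,0,0,0,0,0],
)

```text
clock: 11.82
eef_pos: [519.8, -181.5, 93.7]
tcp_rot: [[-0.01, 0.998, 0.065], [-0.006, 0.065, -0.998], [-1.0, -0.011, 0.005]]
ft_force: [0.4, -0.8, -5.9]
grip_width: 55.5
```

Emit:
arm_command(
  increments=[0,0,0,0.005,-0.012,0,0,0,0,0,0.004,-0.01,0,0,0,0,0,0.002,-0.005,0,0,0,0,0,0,0,-0.012,0,0,0,0,0,0,-0.015,0,0,0,0,0,0,-0.015,0,0,0,0,0,0,-0.007,0,0,0,0,0,0,0,0,0,0,0,0,0,0,0],
)

```text
clock: 12.95
eef_pos: [530.3, -207.2, 39.6]
tcp_rot: [[-0.013, 0.998, 0.068], [-0.004, 0.068, -0.998], [-1.0, -0.013, 0.003]]
ft_force: [-0.8, 0.4, -5.0]
grip_width: 55.9
```

Run:
```python
from h import *
im=np.hstack([get_image('top')[110:250,220:440],get_image('side')[60:200,140:360]]);cv2.imwrite('pics/t3.png',cv2.resize(im,None,fx=1.8,fy=1.8,interpolation=2));s=monitor.sense();print(s['eef_pos'],s['clock'])
```

```text
[ 530.44400975 -207.34185365   39.79311164] 13.05
```

View pics/t3.png

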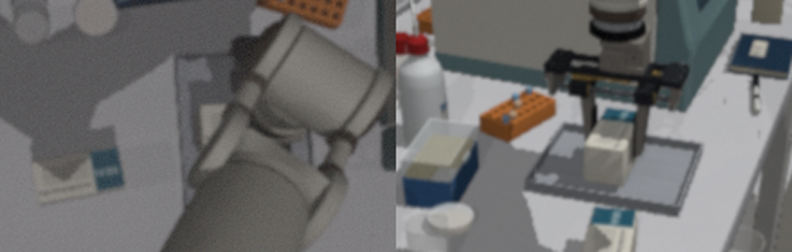

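The carton hangs over the middle of the tray (side view, crop px about (612,150)) inside the walls, and carton 3 is back in place. Lower it.

Emit:
arm_command(
  increments=[0,0.7,0,0.001,-0.003,-0.006,0,0,0,0,0,0,-0.005,0,0,0,0,0,0,-0.002,0,0,0,0,0,0,0,0],
)

```text
clock: 13.55
eef_pos: [532.2, -211.0, 26.7]
tcp_rot: [[-0.025, 0.997, 0.068], [-0.005, 0.068, -0.998], [-1.0, -0.025, 0.003]]
ft_force: [0.5, -1.1, -5.1]
grip_width: 55.8
```

Emit:
arm_command(
  increments=[0,-1.3,0,0,0,-0.003,0,0,0,0,0,0,-0.002,0,0,0,0,0,0,0,0],
)

```text
clock: 13.92
eef_pos: [532.1, -211.1, 21.7]
tcp_rot: [[-0.0, 0.998, 0.068], [-0.005, 0.068, -0.998], [-1.0, -0.0, 0.005]]
ft_force: [0.4, 0.6, -5.1]
grip_width: 56.0
```

Emit:
arm_command(
  increments=[0,0,0,0,0,-0.0015,0,0,0,0,0,0,-0.001,0,0,0,0,0,0,0,0],
)

```text
clock: 14.3
eef_pos: [532.6, -211.3, 21.6]
tcp_rot: [[-0.0, 0.998, 0.068], [-0.005, 0.068, -0.998], [-1.0, -0.0, 0.005]]
ft_force: [0.2, -0.1, -6.0]
grip_width: 55.9
```

Emit:
arm_command(
  increments=[0,0,0,0,0,-0.003,0,0,0,0,0,0,-0.002,0,0,0,0,0,0,0,0],
)

```text
clock: 14.68
eef_pos: [533.1, -211.8, 21.4]
tcp_rot: [[-0.001, 0.998, 0.069], [-0.006, 0.069, -0.998], [-1.0, -0.002, 0.005]]
ft_force: [0.4, -0.2, -5.3]
grip_width: 55.9
```

Emit:
arm_command(
  increments=[0,0,0,0,0,-0.004,0,0,0,0,0,0,-0.004,0],
)

```text
clock: 14.92
eef_pos: [533.4, -212.0, 21.0]
tcp_rot: [[-0.005, 0.998, 0.069], [-0.005, 0.069, -0.998], [-1.0, -0.005, 0.004]]
ft_force: [-17.5, 9.7, 34.4]
grip_width: 55.8
```

Run:
```python
from h import *
im=get_image('side')[90:200,190:330];cv2.imwrite('pics/t4.png',cv2.resize(im,None,fx=4,fy=4,interpolation=2));s=monitor.sense();print(s['eef_pos'],s['clock'],s['ft_force'],s['grip_width'])
```

```text
[ 533.44227596 -212.02664538   21.02765564] 14.975 [-15.76719186   8.37568754  31.53017214] 55.82162028984553
```

View pics/t4.png

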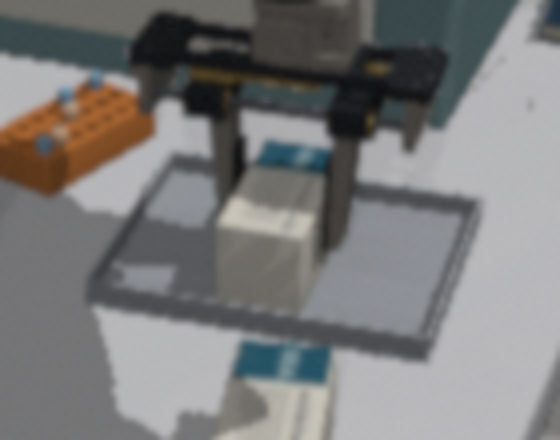

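The carton stands on the tray floor: contact force rose to about +30 N and z no longer falls. Relax the push, release, and withdraw.

Emit:
arm_command(
  increments=[0,0,0,0,0,0,0,0,0,0,0,0,0,1,0,0,0,0,0,0,1,0,0,0,0,0,0,1,0,0,0,0,0,0,1,0,0,0,0,0,0,1,0,0,0,0,0,0.015,1,0,0,0,0,0,0.03,1,0,0,0,0,0,0.03,1,0,0,0,0,0,0.03,1,0,0,0,0,0,0.03,1,0,0,0,0,0,0.03,1,0,0,0,0,0,0,1],
)

```text
clock: 16.6
eef_pos: [535.9, -213.6, 198.5]
tcp_rot: [[0.005, 0.998, 0.069], [-0.011, 0.069, -0.998], [-1.0, 0.004, 0.011]]
ft_force: [-0.1, -0.3, -0.8]
grip_width: 92.0
```

Run:
```python
from h import *
a=get_image('side')[80:330,150:350];b=get_image('wrist');print(np.round(camera_params('wrist')['extrinsics'],2).tolist())
im=np.hstack([cv2.resize(a,(307,384)),b]);cv2.imwrite('pics/t5.png',im[:,:800]);s=monitor.sense();print(s['eef_pos'],s['clock'],s['ft_force'])
```

```text
[[1.0, 0.07, 0.02, 529.07], [0.07, -0.95, -0.3, -126.67], [-0.0, 0.3, -0.95, 363.57], [0.0, 0.0, 0.0, 1.0]]
[ 534.17447443 -212.48586714  194.76935509] 16.7 [ 0.37792784  0.85564339 -0.99281988]
```

View pics/t5.png

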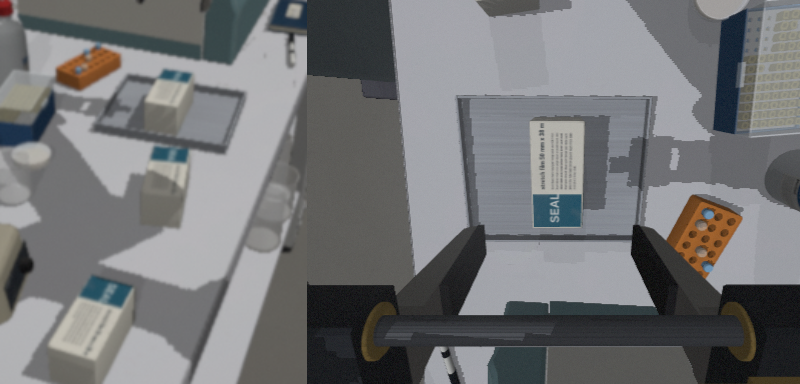

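The carton lies flat in the middle of the tray, at wrist px about (250,174) in the image itself, against a tray centre of about (250,168). Carton 3 and carton 1 stand in place, and the gripper is clear.

```bash
python3 -c "
from station import workorder;print(workorder.job_done())"
```

```text
the job is handed in; nothing more can be done
None
```

I found the heavy carton, set it in the steel tray and handed the job in at about 16.7 s. `job_done()` gives no verdict, so the result is not confirmed.

- **Carton 3 (nearest the tray):** I lifted it, the wrist force changed by only about 1 N, so it is empty. I lowered it back where it stood, within about 1 mm by the tool pose.
- **Carton 2 (middle):** It pulled down about 5.8 N, so it is the heavy one. I carried it over carton 3, set it on the tray floor and released it there.
- **Carton 1:** I did not lift it, since carton 2 had already been identified as the heavy one.

**Last checks:** In the final side and wrist pictures, the heavy carton lies flat near the middle of the tray. The other two stand in place. The gripper was open with the TCP about 195 mm up, touching nothing.

**One thing that disagreed:** While I was lowering the heavy carton, the last small downward steps stopped moving it, yet the wrist still showed its full weight. I took this as doubtful contact and pressed a little further. The force then rose to about +34 N upward (wrist limit 120 N), so the carton was on the floor before I released it. I did not measure the force it puts on the tray after release.

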